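Erect the folding parts crate, fit its nested lids, lift the outer lid

ROBOT

A 6-joint arm with a two-finger parallel gripper is mounted at the origin on the work surface. World frame = base frame: x ahead of the robot, y to its left, z up, the work surface at z = 0. Lengths are in mm, angles in rad, forces in N, time in s.
With the tool pointing down it reaches from about 350 to 975 mm from the base axis. Payload 7.1 kg.
Tool frame: the origin (TCP) lies on the front face of the gripper's body, between the roots of the fingers; the fingertips stand 80 mm ahead of it and the grasp point (between the pads) lies 61 mm ahead of it (env.tips_ahead is the distance from the TCP to the fingertips, in mm); z points along the fingers, y is the direction in which the jaws open and shut (so a half turn about z gives the same grasp; the last joint's range is limited). The gripper opens to 88 mm and grips with 3 to 60 N. Pads are 20 mm wide; open, the fingers measure 115 mm over their backs; the gripper's body (75 mm by 178 mm) begins 61 mm behind the grasp point.
Start: joints at [1.118, 0.423, 1.63, -0, 1.089, -0.019], TCP at [262.669, 567.107, 302.675] pointing down, gripper open.
Joint ranges: [-3, 3], [-0.9, 2.11], [0.09, 2.58], [-1.31, 4.45], [0.11, 2.69], [-2.54, 2.54]. Speed limits (rad/s): [2.39, 2.39, 3.01, 3.14, 3.14, 3.14].

INTERFACE

Orientations are given as a unit quaternion [x, y, z, w].
In Python, from station import env, set_gripper, viewer, workorder gives the robot as it stands. Calls block until the motion is done:
- env.reach(position, orientation): joint-space move of the TCP to a pose.
- env.move_l(position, rot=None, rate=150, f_stop=None): straight line of the TCP; rot=None keeps the orientation; rate is the mean speed in mm/s. With f_stop (N) it stops when the force on the tool has changed by that much, and returns True; else False.
- env.move_joints(angles): joint-space move.
- set_gripper(opening): finger opening in mm; the grip force is fixed at half the most; returns when the fingers have stopped.
- env.hold(seconds).
- env.ik(position, orientation): joint angles nearest the present ones, or None.
- env.read_state(): the state.
- viewer.camera(name): name is "scene" or "top" or "wrist"; returns the picture (480x640x3 uint8, blue, green, red); there is no depth.
- viewer.camera_params(name): a dict with "fx", "fy", "cx", "cy" (pixels), "dist" ([k1, k2, p1, p2, k3] as OpenCV has them; the pictures are not rectified), "pose" (4x4, takes a point from camera to world coordinates); the wrist camera has in their place "tool_from_camera" (4x4, takes a point from camera to tool coordinates, whose origin is the TCP and whose axes are the flange's). Camera axes: x right, y up, looking along -z (the intrinsics and any distortion apply to the point x, -y, -z); pixel columns grow to the right and rows downward; lengths in mm; the calibration is good to about 2 mm. A picture is of the moment at which its call begins: read the wrist's pose just before it. camera_params takes no time and is no camera call.
A pose or a line that the arm cannot do raises env.IKError and nothing moves.
- workorder.sign_off(): hands the job in, once; it reports no verdict.
The state is a dict: "time_s": time; "qpos": joint angles; "dq": joint speeds; "tau": joint torques, N m; "tool_pos": TCP position; "orientation": TCP orientation; "force": force on the tool from outside, world axes, zero at the start; "wrist_torque": the same for the moment, N m; "width": finger opening in mm.
Only numpy, scipy, OpenCV 4.12 (cv2) and the standard library are available. Lean on these libraries where they do the work, as an engineer would, in place of code of your own. Each camera call takes 0.05 s, during which the arm holds its last target.

TASK

Raise both folded-in end walls of the grey crate fully upright, let go of them, then carry the nested lids over together (the yellow tab lifts both), lower them gently onto the crate until the yellow inner lid is fully seated on it, and let go. Then take the blue outer lid alone (the black collar is its grip) and lift it straight up clear of the yellow tab, leaving the inner lid seated and undisturbed so that a packing list can be laid on it; finish still holding the outer lid level and still above the crate. Do not disturb the spool, the jar or the meter.

Things in the scene. Friction and masses are not known exactly. Their poses are not given: they have to be found in the camera images.
- crate: grey crate, fixed to the table, 150 (x) x 216 (y) x 115 mm high; origin at the centre of its underside on the table, z up. The two long sides (6 mm thick, 138 mm apart inside, tops at 115 mm) stand fixed. The two short ends, at +y and -y, are blue hinged walls that start folded inward, nearly flat over the circuit boards in the base.
- left_end (a joint): angle (rad) of the blue end wall at the crate's +y end: 0 = folded flat inward, 1.571 = upright (stop); starts between 0 and 0.3. Hinge line along the crate's x at y = +104, z = 30 mm. Wall 132 wide, 85 high, 6 mm thick, its middle plane through the hinge line, top at 115 mm when upright. Stiff hinge (0.13 N m friction): it stays where it is left.
- right_end (a joint): the same for the blue end wall at the crate's -y end (hinge line at y = -104 mm, z = 30 mm)
- left_end_bar (a point): middle of the orange round pull bar (10 mm thick, along the crate's x, 72 mm free between posts) on the +y end wall's outer face, which is uppermost while folded. 65 mm from the hinge line along the wall, 36 mm off its middle plane. Folded flat: crate y = +39, z = 66 mm; upright: y = +140, z = 95 mm. Being round, it turns between the fingers as the wall swings.
- right_end_bar (a point): the same bar on the -y end wall: folded flat at crate y = -39, z = 66 mm; upright at y = -140, z = 95 mm
- inner_lid: yellow inner lid (about 0.25 kg), loose, on the table under the outer lid; origin at the centre of its underside, z up, long side along y. Plug 126 (x) x 180 (y) x 12 mm, on it a plate 156 x 222 mm from z = 12 to 18 mm. Seated, the plug is inside the crate and the plate on its walls: origin 103 mm above the crate's, y axes parallel (either way round); play 6 mm in x, 11 mm in y.
- tab (a point): grip point on the inner lid's upright yellow tab, at z = 75 mm of that lid. The tab, 34 (x) x 14 (y) mm, stands in the lid's middle, passes through the outer lid's collar and ends at z = 84 mm; the collar's top is 21 mm below this point. Lifting the inner lid by it carries the outer lid along.
- outer_lid: blue outer lid (about 0.24 kg), loose, lying on the inner lid's plate; origin at the centre of its plate's underside (18 mm above the inner lid's origin), z up, long side along y (parallel to the inner lid's). Plate 172 (x) x 238 (y) x 6 mm, with a 4 mm deep rim hanging below around the inner plate, and a black collar in the middle.
- collar (a point): grip point on the axis of the outer lid's black collar, at z = 28 mm of that lid. The collar is 64 (x) x 44 (y) mm outside, from z = 6 to 36 mm, with a 46 x 24 mm hole for the tab (5 to 6 mm play each side). Grip its y faces from above, astride the tab, which stands 30 mm above the collar.
- spool: bystander: copper-coloured spool, 56 mm diameter, 46 mm high, upright on the far side; origin at the centre of its underside
- jar: bystander: amber screw jar with black cap, 60 mm diameter, 75 mm high, on the table's far side; origin at the centre of its underside
- meter: bystander: yellow and black hand meter lying flat, 75 x 130 x 33 mm, on the table's far side; origin at the centre of its underside

How it is judged:
By the outcome, as a careful person would: the job done as asked, in the order asked, and still so for the second after the job is handed in, while the arm keeps its last pose, push and grip.
It also fails if it takes over 72 s, if anything falls off the work surface, if the arm or the gripper's body presses on something with over 40 N, if the wrist force passes 120 N, or if a joint passes its speed limit or range.

## Working session

There is one attempt and no reset: what is moved stays moved. The work goes in short steps, each a Python script; the robot and the scene stay as the last script left them, time stands still between calls to the robot, and variables do not carry over. Pictures are saved under pics/ and viewed, and the job is handed in when it is done.

```bash
ls; mkdir -p pics; python3 - <<'E'
from station import env,set_gripper,viewer,workorder
import cv2
for n in("scene","top","wrist"):
    cv2.imwrite(f"pics/a_{n}.png",viewer.camera(n)); print(n,viewer.camera_params(n))
print(env.read_state())
E
```

```text
pics
scene {'fx': 564.5649452066374, 'fy': 564.5649452066374, 'cx': 320.95513856746055, 'cy': 244.1377196052751, 'dist': array([-0.11210908,  0.        ,  0.        ,  0.        ,  0.        ]), 'pose': array([[ 7.78991685e-01, -3.49473951e-01,  5.20614938e-01,
         1.11050540e+03],
       [ 6.26714743e-01,  4.60447517e-01, -6.28662640e-01,
        -5.82312998e+02],
       [-2.00146391e-02,  8.16000026e-01,  5.77705264e-01,
         6.03412057e+02],
       [ 0.00000000e+00,  0.00000000e+00,  0.00000000e+00,
         1.00000000e+00]])}
top {'fx': 485.46482216944776, 'fy': 485.46482216944776, 'cx': 317.32890579571506, 'cy': 240.08370725309658, 'dist': array([-0.09039908,  0.        ,  0.        ,  0.        ,  0.        ]), 'pose': array([[-1.55662634e-02,  9.96524048e-01, -8.18383318e-02,
         5.32069938e+02],
       [-9.99714913e-01, -1.40294671e-02,  1.93200945e-02,
         7.38404808e+00],
       [ 1.81047906e-02,  8.21157424e-02,  9.96458339e-01,
         1.05375798e+03],
       [ 0.00000000e+00,  0.00000000e+00,  0.00000000e+00,
         1.00000000e+00]])}
wrist {'fx': 4
[... 528 characters left out ...]
]])}
{'time_s': 0.15, 'qpos': array([ 1.11795532e+00,  4.23642605e-01,  1.63043410e+00,  2.10438623e-05,
        1.08861555e+00, -1.90052305e-02]), 'dq': array([ 1.04316001e-03, -3.29307297e-03, -3.76144797e-03,  7.13753164e-04,
       -3.22907825e-05,  5.54702087e-05]), 'tau': array([-2.06788727e-04, -5.44988859e+01, -2.73920166e+01,  6.43784925e-02,
        2.04911112e-02, -1.10739491e-04]), 'tool_pos': array([262.56415511, 566.83784246, 302.12597705]), 'orientation': array([ 2.15225504e-01,  9.76564222e-01, -5.32391228e-04, -1.37571942e-04]), 'force': array([ 0.5506452 ,  0.46808714, -0.02448635]), 'wrist_torque': array([-0.06004002,  0.012416  ,  0.01082883]), 'width': 87.87991605632075}
```

View pics/a_top.png

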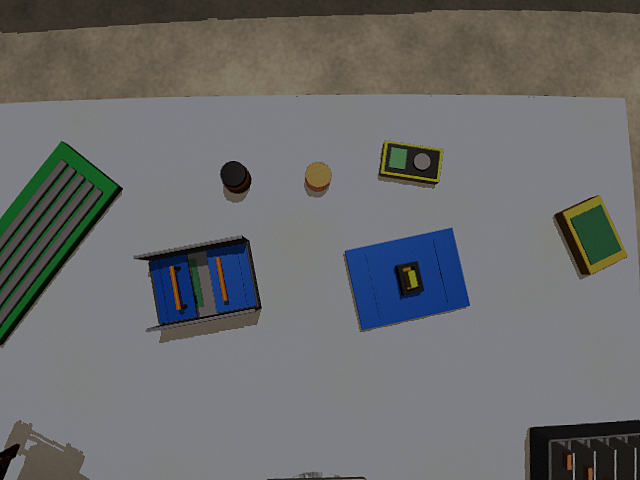

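View pics/a_scene.png

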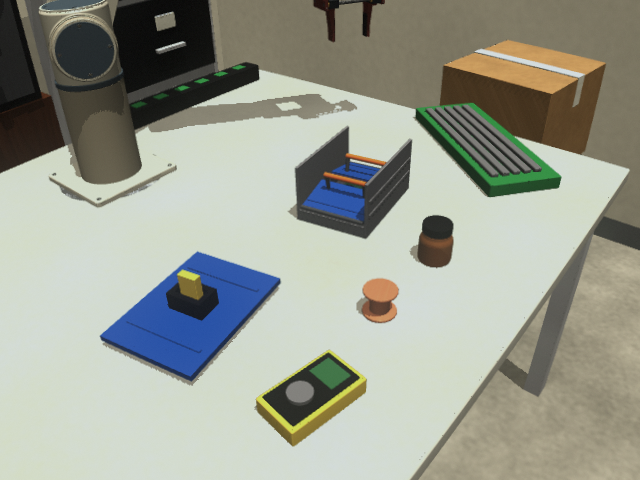

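View pics/a_wrist.png

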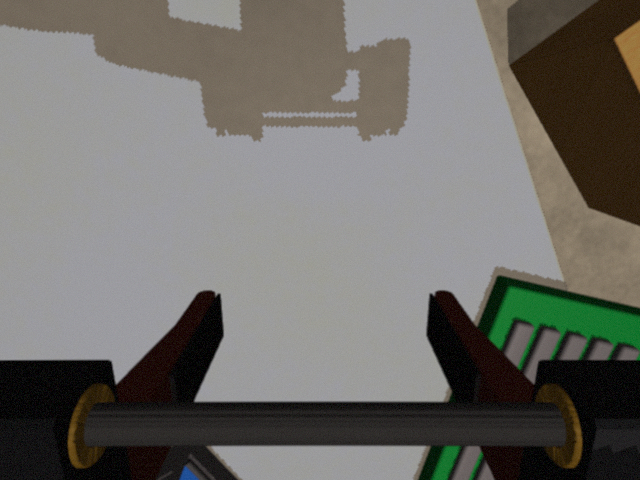

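```bash
cat > h.py <<'E'
import numpy as np,cv2
from scipy.spatial.transform import Rotation as R
from station import env,set_gripper,viewer,workorder
def ray(n,px,T=None):
    p=viewer.camera_params(n)
    K=np.array([[p['fx'],0,p['cx']],[0,p['fy'],p['cy']],[0,0,1]])
    u=cv2.undistortPoints(np.array(px,float).reshape(-1,1,2),K,np.array(p['dist'])).reshape(-1,2)
    if T is None: T=p['pose']
    d=np.c_[u[:,0],-u[:,1],-np.ones(len(u))]@T[:3,:3].T
    return T[:3,3],d/np.linalg.norm(d,axis=1)[:,None]
def plane(n,px,z,T=None):
    o,d=ray(n,px,T); return o+d*((z-o[2])/d[:,2])[:,None]
def tri(o1,d1,o2,d2):
    A=np.c_[d1,-d2]; s=np.linalg.lstsq(A,o2-o1,rcond=None)[0]
    a,b=o1+s[0]*d1,o2+s[1]*d2
    return (a+b)/2,np.linalg.norm(a-b)
def wristT():
    s=env.read_state(); T=np.eye(4); T[:3,:3]=R.from_quat(s['orientation']).as_matrix(); T[:3,3]=s['tool_pos']
    return T@viewer.camera_params('wrist')['tool_from_camera']
def rects(img,lo,hi,amin=60):
    m=cv2.inRange(cv2.cvtColor(img,cv2.COLOR_BGR2HSV),lo,hi)
    cs=cv2.findContours(m,cv2.RETR_EXTERNAL,cv2.CHAIN_APPROX_NONE)[0]
    return [(c,cv2.minAreaRect(c)) for c in cs if cv2.contourArea(c)>amin]
E
python3 - <<'E'
import cv2
t=cv2.imread('pics/a_top.png'); s=cv2.imread('pics/a_scene.png')
a=cv2.resize(t[220:345,120:280],None,fx=5,fy=4.8,interpolation=2)
a=cv2.resize(t[225:345,125:285],(800,600),interpolation=cv2.INTER_CUBIC)
cv2.imwrite('pics/b1.png',cv2.convertScaleAbs(a,alpha=1.6,beta=20))
a=cv2.resize(s[110:260,270:470],(800,600),interpolation=cv2.INTER_CUBIC)
cv2.imwrite('pics/b2.png',a)
a=cv2.resize(t[220:340,335:495],(800,600),interpolation=cv2.INTER_CUBIC)
cv2.imwrite('pics/b3.png',cv2.convertScaleAbs(a,alpha=1.6,beta=20))
E
```

```text
(no output)
```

View pics/b1.png

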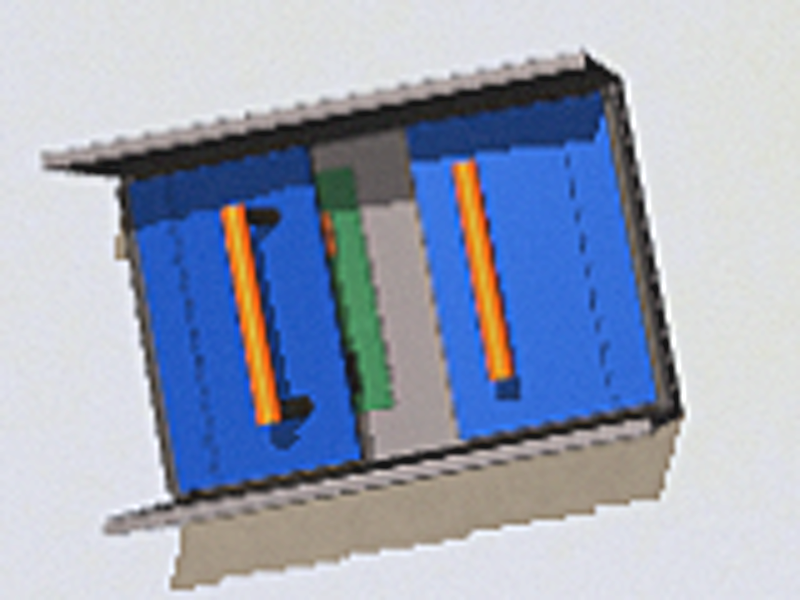

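View pics/b2.png

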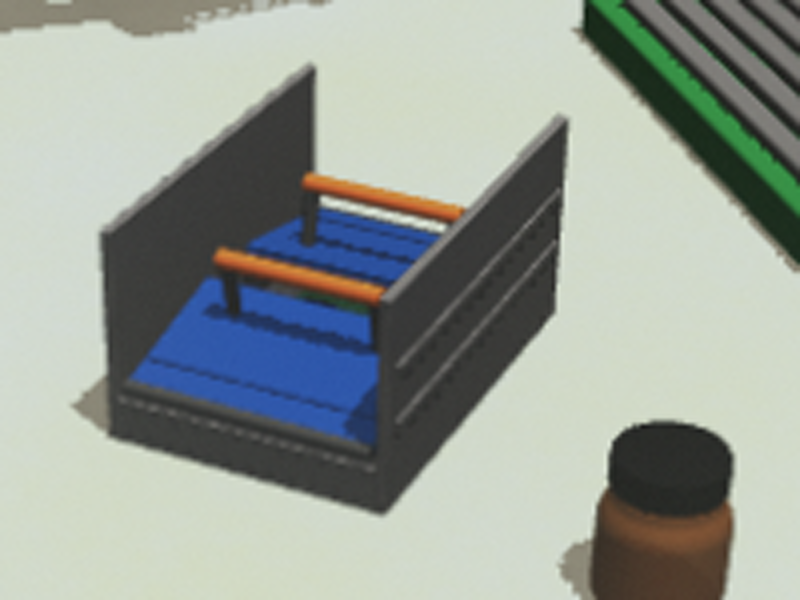

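View pics/b3.png

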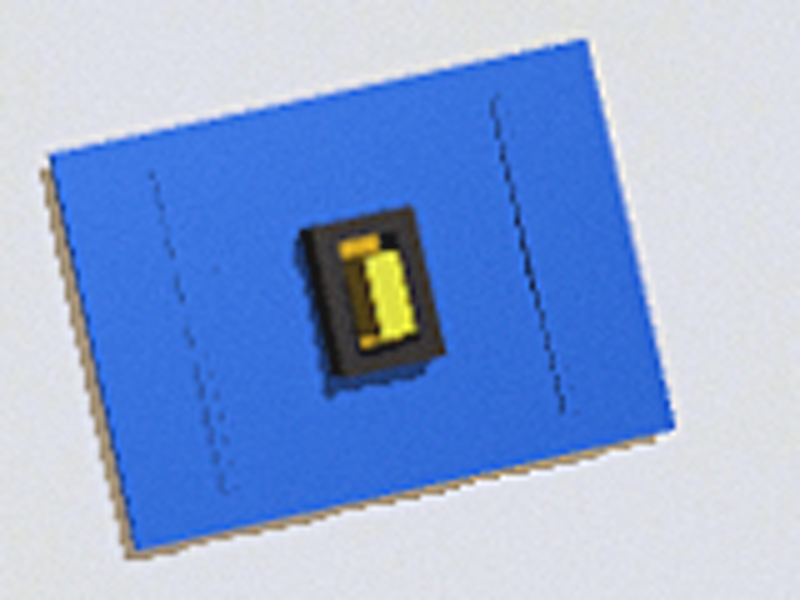

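```bash
python3 - <<'E'
from h import *
t=cv2.imread('pics/a_top.png'); s=cv2.imread('pics/a_scene.png')
c=np.array([[42,153],[585,50],[652,431],[108,534]])/5+[125,225]
P=plane('top',c,115)
print('crate corners',P.round(1).tolist(),'centre',P.mean(0).round(1))
print('sides',[np.linalg.norm(P[i]-P[(i+1)%4]).round(1) for i in range(4)])
for i,j in((1,0),(2,3)):
    d=P[j]-P[i]; print('yaw of y axis',np.arctan2(-d[0],d[1]).round(4))
c2=np.array([[108,436],[384,514],[386,302],[104,234],[568,118],[314,66]])/4+[270,110]
print('scene base z0',plane('scene',c2[:2],0).round(1).tolist(),'tops',plane('scene',c2[2:],115).round(1).tolist())
# bars
for n,im in(('top',t),('scene',s)):
    for c,r in rects(im,(5,150,90),(18,255,255),30):
        (x,y),(w,h),a=r; b=cv2.boxPoints(r)
        print(n,'orange',np.round([x,y,w,h,a],1).tolist())
for c,r in rects(t,(100,120,50),(125,255,255),500):
    W=plane('top',c.reshape(-1,2),24)[:,:2].astype(np.float32); print('blue',cv2.minAreaRect(W))
for n,im in(('top',t),('scene',s)):
  for c,r in rects(im,(22,120,100),(33,255,255),15): print(n,'yellow',np.round([*r[0],*r[1],r[2]],1).tolist())
E
```

```text
crate corners [[583.9, 348.0, 115.0], [621.1, 135.3, 115.0], [473.9, 110.2, 115.0], [436.5, 320.9, 115.0]] centre [528.8 228.6 115. ]
sides [np.float64(216.0), np.float64(149.4), np.float64(214.0), np.float64(149.9)]
yaw of y axis 0.1733
yaw of y axis 0.1756
scene base z0 [[475.0, 112.7, 0.0], [622.5, 139.6, 0.0]] tops [[622.5, 136.1, 115.0], [481.2, 110.4, 115.0], [587.1, 347.8, 115.0], [445.0, 323.0, 115.0]]
top orange [590.0, 473.5, 11.0, 4.0, 90.0]
top orange [569.0, 462.0, 14.0, 4.0, 90.0]
top orange [174.6, 287.3, 43.6, 4.5, 80.0]
top orange [222.2, 278.1, 42.6, 1.7, 80.0]
scene orange [344.2, 178.6, 42.0, 4.3, 13.4]
scene orange [365.3, 159.0, 39.8, 3.8, 12.5]
blue ((518.1796875, 294.6377868652344), (135.10238647460938, 78.55363464355469), 9.993544578552246)
blue ((540.4050903320312, 172.20706176757812), (135.3756561279297, 85.3738021850586), 10.296287536621094)
blue ((532.7745971679688, -202.9956512451172), (171.84434509277344, 238.4205780029297), 11.267068862915039)
top yellow [412.3, 278.6, 16.3, 6.3, 77.0]
top yellow [595.1, 234.3, 67.6, 40.6, 65.1]
top yellow [319.5, 170.9, 9.3, 18.8, 74.1]
top yellow [411.5, 160.7, 60.0, 33.4, 8.8]
scene yellow [311.4, 394.5, 60.2, 105.5, 53.6]
scene yellow [190.1, 284.8, 30.6, 21.0, 78.7]
```

```bash
cat >> h.py <<'E'
def Q(yaw):  # tool down, jaws along direction (-sin yaw, cos yaw)
    y=np.array([-np.sin(yaw),np.cos(yaw),0]); z=np.array([0,0,-1.]); x=np.cross(y,z)
    return R.from_matrix(np.c_[x,y,z]).as_quat()
def c2w(p,c,yaw):
    s,k=np.sin(yaw),np.cos(yaw); return np.array([c[0]+k*p[0]-s*p[1],c[1]+s*p[0]+k*p[1],p[2]])
E
python3 - <<'E'
from h import *
from scipy.optimize import brentq
C=np.array([529.,228.7]);yaw=np.radians(10)
for sg,px in((1,(174.8,287.6)),(-1,(221.9,278.7))):
    o,d=ray('top',[px]);d=d[0]
    def f(th):
        y=sg*(104-65*np.cos(th)+36*np.sin(th)); z=30+65*np.sin(th)+36*np.cos(th)
        p=o+d*((z-o[2])/d[2]); v=p[:2]-C
        return -np.sin(yaw)*v[0]+np.cos(yaw)*v[1]-y
    print(sg,[(t,round(f(t),2)) for t in(-.1,0,.1,.2,.3,.4)])
print(env.ik(c2w([0,0,300],C,yaw),Q(yaw)),env.ik(c2w([0,0,300],C,yaw),Q(yaw+np.pi)))
print(plane('top',[(412.3,278.6)],84),plane('top',[(411.7,278.7)],84))
env.reach(c2w([0,0,300],C,yaw),Q(yaw))
T=wristT(); im=viewer.camera('wrist'); np.save('T1.npy',T); cv2.imwrite('pics/c_wrist.png',im)
s=env.read_state(); print(s['time_s'],s['tool_pos'],s['force'])
E
```

```text
1 [(-0.1, np.float64(17.58)), (0, np.float64(12.49)), (0.1, np.float64(6.84)), (0.2, np.float64(0.71)), (0.3, np.float64(-5.87)), (0.4, np.float64(-12.8))]
-1 [(-0.1, np.float64(-9.4)), (0, np.float64(-7.29)), (0.1, np.float64(-4.47)), (0.2, np.float64(-0.97)), (0.3, np.float64(3.18)), (0.4, np.float64(7.94))]
[ 3.87408992e-01  3.55352844e-01  1.74195419e+00 -4.44089210e-16
  1.04428561e+00 -1.35792026e+00] [ 3.87408992e-01  3.55352844e-01  1.74195419e+00 -4.44089210e-16
  1.04428561e+00  1.78367239e+00]
[[ 531.48295118 -200.81613559   84.        ]] [[ 531.30506061 -199.59360677   84.        ]]
1.7833 [528.7541657  229.47566219 300.0069744 ] [-0.1945461   0.11697417  0.88910606]
```

View pics/c_wrist.png

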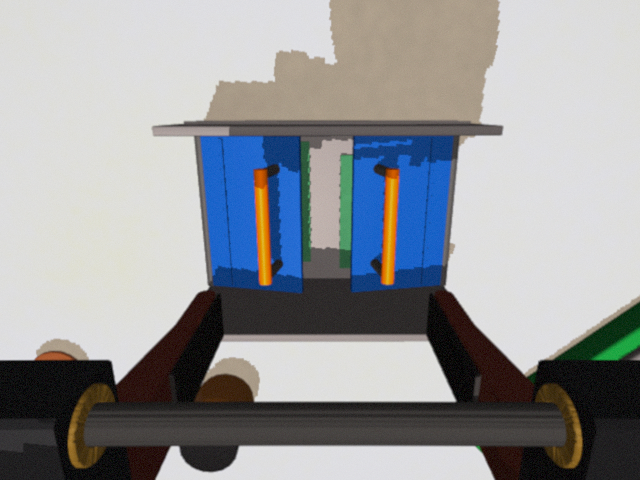

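```bash
python3 - <<'E'
from h import *
from scipy.optimize import brentq
T=np.load('T1.npy'); im=cv2.imread('pics/c_wrist.png')
C=np.array([529.,228.7]);yaw=np.radians(10)
def loc(P):
    v=P[:,:2]-C; return np.c_[np.cos(yaw)*v[:,0]+np.sin(yaw)*v[:,1],-np.sin(yaw)*v[:,0]+np.cos(yaw)*v[:,1]].round(1)
print('near wall top outer corners (exp -75,-+108)',loc(plane('wrist',[(153,125.5),(502,125.5)],115,T)).tolist())
print('far wall outer (exp 75)',loc(plane('wrist',[(320,339)],115,T)))
for c,r in rects(im,(5,150,90),(25,255,255),100):
    print('orange',r)
for sg,px in((1,(389.7,226)),(-1,(262.3,226))):
    o,d=ray('wrist',[px],T);d=d[0]
    def f(th,full=0):
        y=sg*(104-65*np.cos(th)+36*np.sin(th)); z=30+65*np.sin(th)+36*np.cos(th)
        p=o+d*((z-o[2])/d[2]); l=loc(p[None])[0]
        return (l,y,z) if full else l[1]-y
    print(sg,[(t,round(f(t),2)) for t in(0,.1,.2,.3)],f(.15,1))
    o2,d2=ray('top',[(174.8,287.6) if sg==1 else (221.9,278.7)])
    p,e=tri(o,d,o2,d2[0]); print('tri',p,e,loc(p[None]))
E
```

```text
near wall top outer corners (exp -75,-+108) [[-75.2, -104.7], [-75.2, 108.6]]
far wall outer (exp 75) [[72.3 -3.1]]
orange ((572.8999633789062, 432.60455322265625), (16.785951614379883, 69.02236938476562), 0.8680514097213745)
orange ((76.60613250732422, 431.6103820800781), (71.0219497680664, 17.75921630859375), 89.14490509033203)
orange ((54.5, 355.5), (7.0, 37.0), 90.0)
orange ((389.25732421875, 226.39920043945312), (13.121582984924316, 115.28809356689453), 2.573359489440918)
orange ((262.80322265625, 226.62118530273438), (115.10850524902344, 12.930765151977539), 87.4266357421875)
1 [(0, np.float64(12.0)), (0.1, np.float64(6.98)), (0.2, np.float64(1.55)), (0.3, np.float64(-4.44))] (array([-1. , 49.5]), np.float64(45.10965270320683), np.float64(75.30923741648147))
tri [520.44188841 278.08458606  71.07010316] 0.040801184340987916 [[ 0.1 50.1]]
-1 [(0, np.float64(-9.4)), (0.1, np.float64(-4.48)), (0.2, np.float64(0.95)), (0.3, np.float64(6.84))] (array([ -1. , -46.9]), np.float64(-45.10965270320683), np.float64(75.30923741648147))
tri [537.19083936 182.01510913  72.04852798] 0.1830046620402323 [[ -0.  -47.4]]
```

```bash
cat > wall.py <<'E'
from h import *
import sys
C=np.array([528.8,229.6]);yaw=np.radians(10)
def bar(sg,th,x=0): return np.array([x,sg*(104-65*np.cos(th)+36*np.sin(th)),30+65*np.sin(th)+36*np.cos(th)])
def go(p,rate=150,f=None):
    return env.move_l(c2w(np.array(p)+[0,0,61],C,yaw),rate=rate,f_stop=f)
def rep(m=''):
    s=env.read_state(); v=s['tool_pos'][:2]-C
    l=[np.cos(yaw)*v[0]+np.sin(yaw)*v[1],-np.sin(yaw)*v[0]+np.cos(yaw)*v[1],s['tool_pos'][2]-61]
    fw=s['force']; fy=-np.sin(yaw)*fw[0]+np.cos(yaw)*fw[1]
    print(m,round(s['time_s'],2),np.round(l,1),'Fy,z',round(fy,1),round(fw[2],1),'F',np.round(np.linalg.norm(fw),1),'w',round(s['width'],1),flush=True)
    return s
def do(sg,th0):
    b=bar(sg,th0)
    env.reach(c2w(b+[0,0,61+55],C,yaw),Q(yaw)); set_gripper(40); go(b,120,15); rep('at bar')
    set_gripper(0); s=rep('gripped')
    if not 7<s['width']<14: print('no grip'); return
    ths=np.linspace(th0,1.50,8)[1:]
    for th in ths:
        hit=go(bar(sg,th),90,30); s=rep(f'{th:.2f} {hit}')
        if hit: return
    tang=bar(sg,1.571)+np.array([0,sg*65,-36])/74.3*5
    hit=go(tang,30,14); rep(f'stop {hit}')
E
python3 - <<'E'
from wall import *
do(1,.213)
cv2.imwrite('pics/d.png',viewer.camera('scene'))
E
```

```text
at bar 3.8 [ 0.2 48.1 79. ] Fy,z 0.1 0.9 F 0.9 w 40.1
gripped 4.39 [ 0.2 48.2 79.1] Fy,z 1.0 1.1 F 1.9 w 9.5
0.40 False 4.69 [ 0.2 57.5 89. ] Fy,z -4.1 6.4 F 7.7 w 9.0
0.58 False 4.99 [ 0.2 68.3 97.2] Fy,z -9.9 14.5 F 17.7 w 9.0
0.76 False 5.29 [  0.4  81.6 102.6] Fy,z -5.9 14.7 F 15.9 w 8.9
0.95 False 5.59 [  0.6  95.5 105.4] Fy,z -1.6 13.2 F 13.7 w 9.3
1.13 False 5.89 [  0.7 109.6 105.4] Fy,z 1.3 7.7 F 7.8 w 8.9
1.32 False 6.19 [  0.7 123.2 102.8] Fy,z 1.3 5.5 F 5.6 w 9.1
1.50 False 6.49 [  0.7 135.8  97.9] Fy,z 2.2 5.6 F 6.5 w 9.0
stop True 6.83 [  0.8 141.6  94.7] Fy,z -2.7 7.8 F 8.3 w 9.1
```

View pics/d.png

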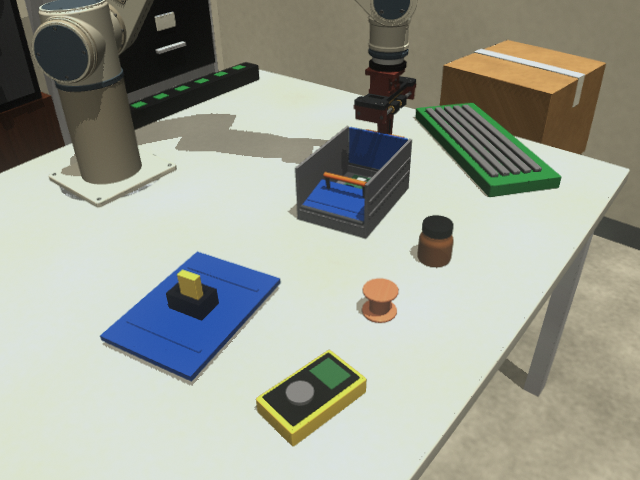

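```bash
sed -i 's/61+55/61+95/' wall.py; python3 - <<'E'
from wall import *
set_gripper(24); go(bar(1,1.571)+[0,1,80],150); rep('up')
do(-1,.21)
cv2.imwrite('pics/e.png',viewer.camera('scene'))
E
```

```text
up 8.03 [ -0.4 140.9 174.5] Fy,z -0.5 -0.0 F 0.5 w 23.7
at bar 10.22 [  0.5 -47.9  79.3] Fy,z 0.1 -0.2 F 0.5 w 40.0
gripped 10.82 [  0.2 -47.1  79.3] Fy,z 4.5 5.4 F 7.1 w 8.8
0.39 False 11.12 [  0.2 -56.9  89.4] Fy,z 6.4 8.1 F 10.7 w 9.6
0.58 False 11.42 [  0.2 -68.1  97.3] Fy,z 8.0 13.4 F 16.2 w 9.2
0.76 False 11.72 [  0.3 -81.3 102.5] Fy,z 4.6 13.1 F 14.5 w 9.2
0.95 False 12.02 [  0.3 -95.1 105.2] Fy,z 2.1 12.3 F 13.0 w 9.4
1.13 False 12.32 [   0.2 -109.3  105.1] Fy,z -0.0 9.3 F 9.6 w 9.1
1.32 False 12.62 [   0.2 -122.8  102.5] Fy,z -1.8 5.9 F 6.4 w 9.2
1.50 False 12.92 [   0.2 -135.5   97.5] Fy,z -0.3 1.9 F 1.9 w 9.1
stop True 13.2 [   0.2 -138.9   95.4] Fy,z 3.5 6.3 F 7.4 w 9.3
```

View pics/e.png

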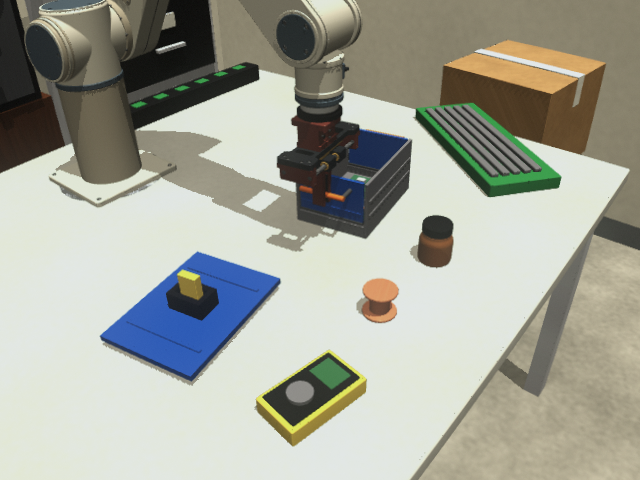

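```bash
python3 - <<'E'
from wall import *
go(bar(-1,1.571)+np.array([0,-65,-36])/74.3*4,20,25); rep('push')
set_gripper(24);rep('open'); go(bar(-1,1.571)+[0,0,110],200)
env.reach(c2w([0,0,300],C,yaw),Q(yaw))
T=wristT(); im=viewer.camera('wrist'); np.save('T2.npy',T); cv2.imwrite('pics/f_wrist.png',im);rep()
cv2.imwrite('pics/f_top.png',viewer.camera('top'))
E
```

```text
push 13.47 [   0.2 -139.1   95.4] Fy,z 4.6 7.8 F 9.2 w 9.1
open 13.94 [   0.  -139.5   94.7] Fy,z 0.7 0.4 F 0.8 w 23.9
 15.32 [ -0.5  -1.1 237.6] Fy,z -0.5 -1.0 F 1.1 w 23.9
```

View pics/f_wrist.png

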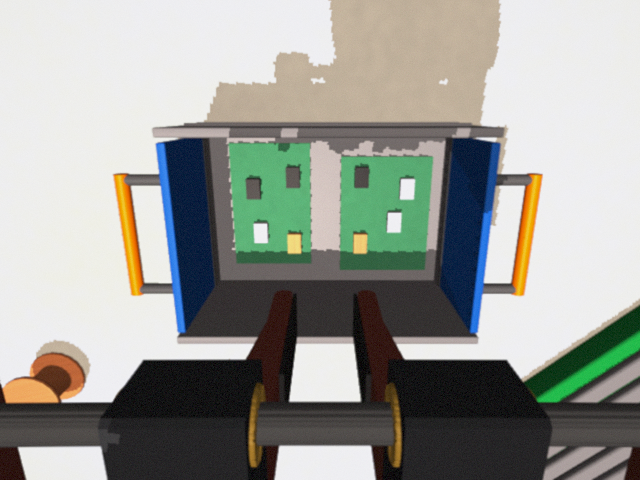

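View pics/f_top.png

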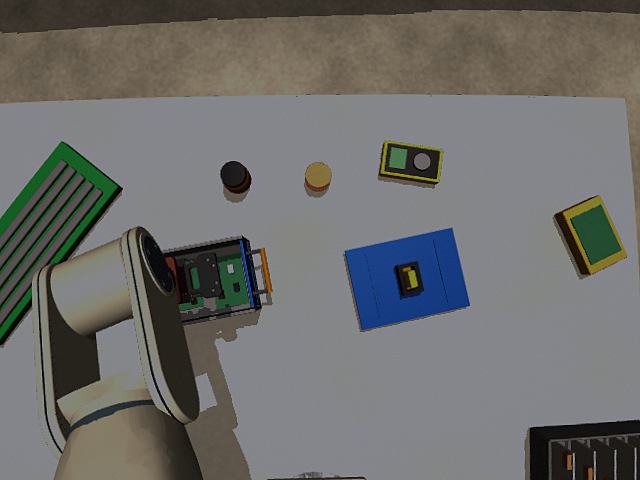

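```bash
python3 - <<'E'
from wall import *
T=np.load('T2.npy')
def loc(P):
    v=P[:,:2]-C; return np.c_[np.cos(yaw)*v[:,0]+np.sin(yaw)*v[:,1],-np.sin(yaw)*v[:,0]+np.cos(yaw)*v[:,1]].round(1).tolist()
im=cv2.imread('pics/f_wrist.png')
for c,r in rects(im,(5,150,90),(25,255,255),300):
    print('orange',np.round(r[0],1),np.round(r[1],1),loc(plane('wrist',[r[0]],95,T)),'exp y +-140')
print('near wall top',loc(plane('wrist',[(153,125.5),(502,125.5)],115,T)))
print('blue tops outer', loc(plane('wrist',[(159,142),(179,331),(497,144),(475,331)],115,T)),'exp +-107')
print('far',loc(plane('wrist',[(177,341),(478,341)],115,T)),'exp 75,+-108')
E
```

```text
orange [397. 430.] [ 8. 72.] [[166.6, 58.9]] exp y +-140
orange [252.4 430. ] [ 8.4 72. ] [[166.8, -60.5]] exp y +-140
orange [ 42.4 377.8] [49.1 81.4] [[116.3, -223.1]] exp y +-140
orange [525.3 234.1] [ 14.1 122.3] [[-1.9, 140.8]] exp y +-140
orange [129.4 233.9] [122.2  14. ] [[-1.6, -139.1]] exp y +-140
near wall top [[-76.0, -105.6], [-76.3, 106.8]]
blue tops outer [[-66.3, -103.1], [64.1, -104.2], [-65.3, 105.1], [63.8, 105.6]] exp +-107
far [[72.1, -106.4], [71.8, 108.5]] exp 75,+-108
```

```bash
python3 - <<'E'
from wall import *
yl=np.radians(11.27)
print(env.ik([532,-202,300],Q(yl)))
env.reach([532,-202,300],Q(yl)); 
T=wristT(); im=viewer.camera('wrist'); np.save('T3.npy',T); cv2.imwrite('pics/g_wrist.png',im)
print(env.read_state()['time_s'],env.read_state()['tool_pos'])
E
```

```text
[-3.83797425e-01  3.44790302e-01  1.75789265e+00 -4.44089210e-16
  1.03890970e+00 -2.15129236e+00]
17.0167 [ 532.31576823 -201.09417476  299.99333292]
```

View pics/g_wrist.png

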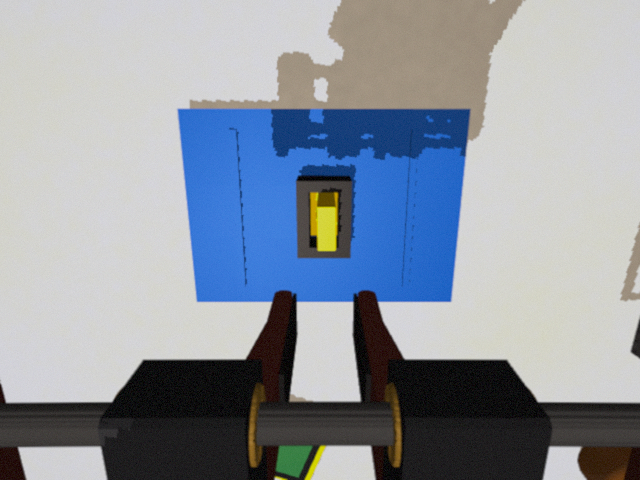

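```bash
python3 - <<'E'
from h import *
T=np.load('T3.npy')
print('tab',plane('wrist',[(327,228.5),(317,228.5),(337,228.5)],84,T).round(1).tolist())
print('collar',plane('wrist',[(324,219),(297,219),(351,219)],54,T).round(1).tolist())
p=plane('wrist',[(178,109),(470,109),(452,301),(197,301)],24,T);print(p.round(1).tolist(),p.mean(0))
print(np.degrees(np.arctan2(*(p[1]-p[0])[[0,1]])),np.degrees(np.arctan2(*(p[2]-p[3])[[0,1]])),np.linalg.norm(p[1]-p[0]),np.linalg.norm(p[1]-p[2]))
t=cv2.imread('pics/f_top.png');s=cv2.imread('pics/e.png')
o,d=ray('top',[(413,279)]);print(plane('top',[(413,279)],84))
cv2.imwrite('pics/g2.png',cv2.resize(s[245:345,130:264],(800,600),interpolation=2))
E
```

```text
tab [[530.6, -200.3, 84.0], [532.1, -207.5, 84.0], [529.2, -193.0, 84.0]]
collar [[531.4, -202.4, 54.0], [535.7, -223.7, 54.0], [527.1, -181.1, 54.0]]
[[472.0, -334.9, 24.0], [425.6, -102.7, 24.0], [592.7, -68.2, 24.0], [639.3, -301.8, 24.0]] [ 532.4233079  -201.93628077   24.        ]
-11.299262318727688 -11.283571920047859 236.7930812542508 170.65290499693296
[[ 530.65599054 -202.21276379   84.        ]]
```

```bash
python3 - <<'E'
from wall import *
yl=np.radians(11.28); q=Q(yl)
t=np.array([530.8,-201.3,0])
set_gripper(44)
print(env.move_l(t+[0,0,180],rot=q,rate=150))
print('hit',env.move_l(t+[0,0,137],rate=60,f_stop=8)); 
s=env.read_state();print(s['tool_pos'],s['force'])
set_gripper(0); s=env.read_state();print('w',s['width'],s['force'],s['tool_pos'])
env.move_l(t+[0,0,167],rate=40); env.hold(.2); s=env.read_state();print('w',s['width'],s['force'],s['time_s'],s['wrist_torque'])
cv2.imwrite('pics/h.png',viewer.camera('scene'));cv2.imwrite('pics/h_w.png',viewer.camera('wrist'))
E
```

```text
False
hit False
[ 530.95885754 -201.37222857  137.04755295] [ 0.29586899  0.60300881 -0.49182991]
w 13.669038557568944 [-1.1149734   1.44839406  2.48557736] [ 530.82819263 -201.1850214   137.19400082]
w 14.02069074634114 [-0.22417906  0.56263571 -5.401508  ] 21.0417 [0.04680322 0.00212653 0.020071  ]
```

View pics/h.png

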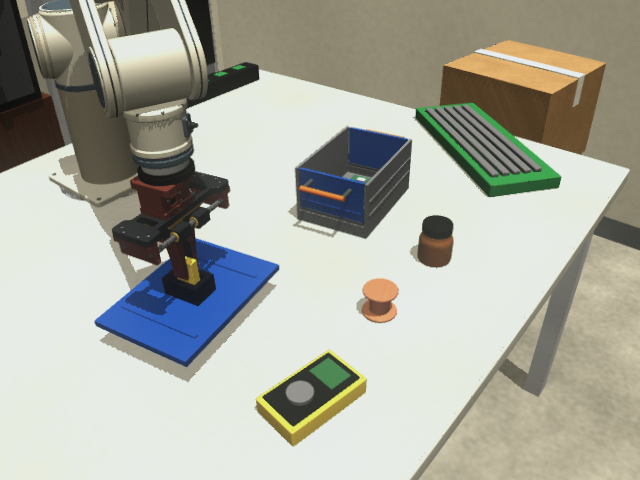

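View pics/h_w.png

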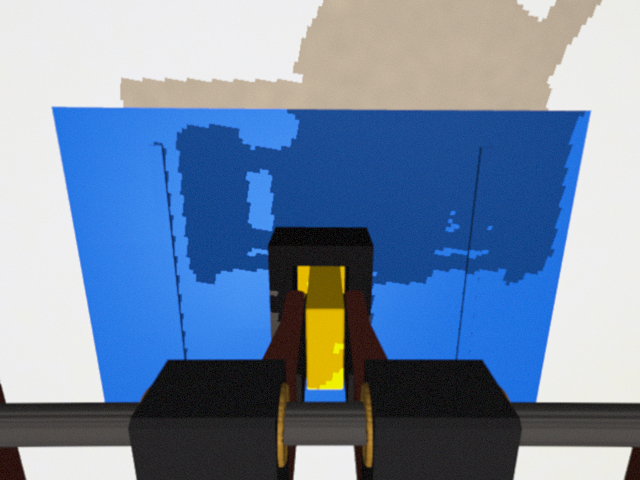

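```bash
python3 - <<'E'
from wall import *
C2=c2w([-.2,1.0,0],C,yaw); print(C2)
s=env.read_state()['tool_pos']
env.move_l([s[0],s[1],325],rate=150)
env.move_l([C2[0],C2[1],325],rot=Q(yaw),rate=170)
env.move_l([C2[0],C2[1],137+103+30],rate=120); env.hold(.3)
s=env.read_state();print(s['time_s'],s['tool_pos'],s['force'],s['width'])
cv2.imwrite('pics/i.png',viewer.camera('scene'));cv2.imwrite('pics/i_t.png',viewer.camera('top'))
T=wristT();np.save('T4.npy',T);cv2.imwrite('pics/i_w.png',viewer.camera('wrist'))
E
```

```text
[528.42939027 230.55007812   0.        ]
25.9417 [528.68659443 230.63981015 270.68948617] [ 0.437774    0.00758384 -4.50235593] 14.120305306414346
```

View pics/i.png

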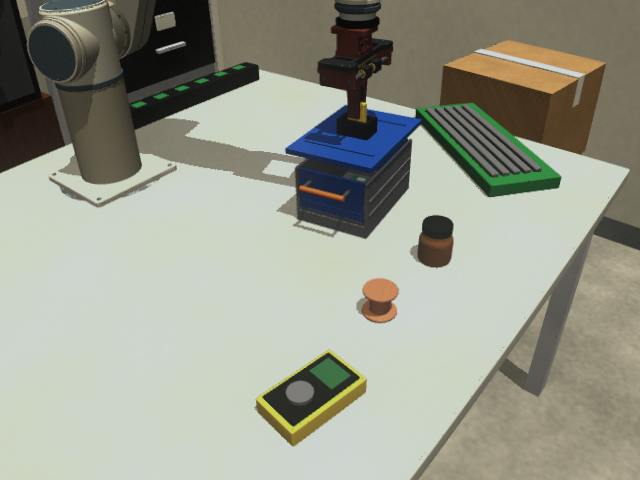

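View pics/i_w.png

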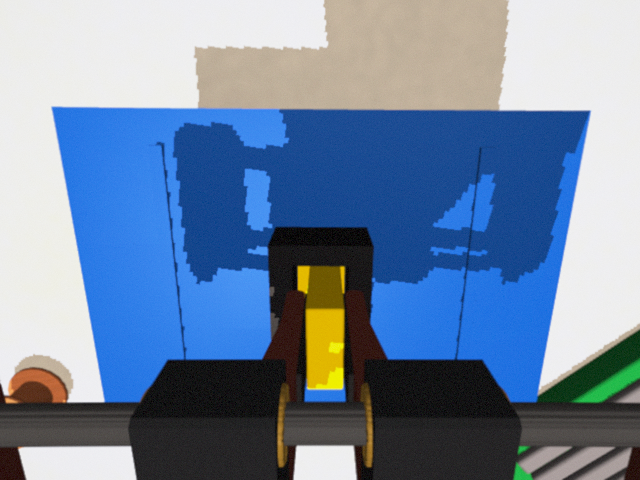

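```bash
python3 - <<'E'
from wall import *
C2=c2w([-.2,1.0,0],C,yaw)
h=env.move_l([C2[0],C2[1],137+106],rate=50,f_stop=8)
s=env.read_state();print(h,s['time_s'],s['tool_pos'],s['force'])
if not h:
    h=env.move_l([C2[0],C2[1],137+99],rate=15,f_stop=6)
    s=env.read_state();print(h,s['time_s'],s['tool_pos'],s['force'],s['width'])
cv2.imwrite('pics/j.png',viewer.camera('scene')[80:260,260:500].repeat(3,0).repeat(3,1))
E
```

```text
False 26.7833 [528.53287541 230.57805258 242.88774854] [-0.30600058 -1.08618488 -4.12855374]
True 27.1167 [528.78382428 230.66914445 240.11597226] [-0.05007984 -0.32235641  4.02611568] 13.671968597719077
```

View pics/j.png

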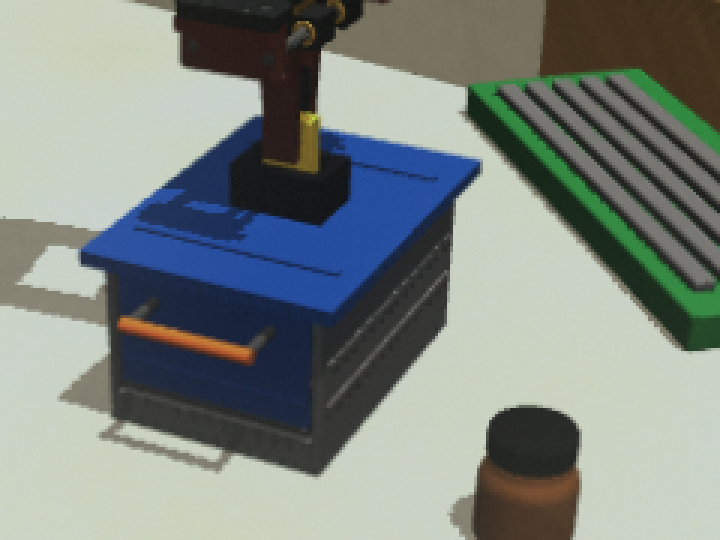

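```bash
python3 - <<'E'
from wall import *
C2=c2w([-.2,1.0,0],C,yaw)
set_gripper(36); s=env.read_state();print(s['force'],s['width'])
env.move_l([C2[0],C2[1],400],rate=150); env.hold(.2)
T=wristT();np.save('T5.npy',T);cv2.imwrite('pics/k_w.png',viewer.camera('wrist'))
s=env.read_state();print(s['time_s'],s['tool_pos'],s['force'])
cv2.imwrite('pics/k.png',viewer.camera('scene')[80:260,260:500].repeat(3,0).repeat(3,1))
E
```

```text
[-0.20638511  0.74947166 -0.80566019] 36.11324491346904
29.2 [528.29323664 230.51932315 399.30623068] [-0.45056824  0.55019935  0.51852862]
```

View pics/k_w.png

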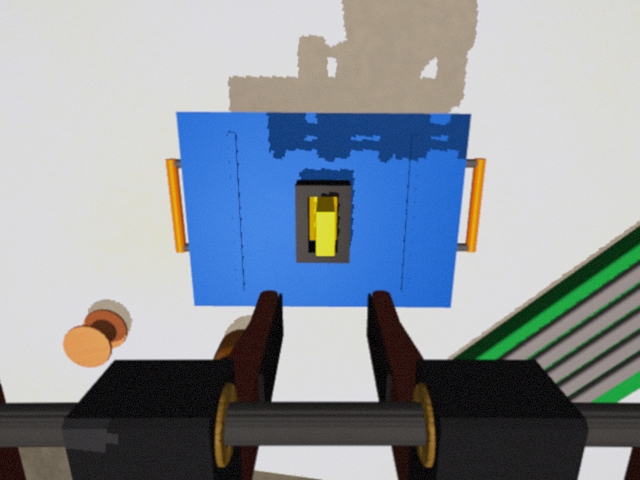

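View pics/k.png

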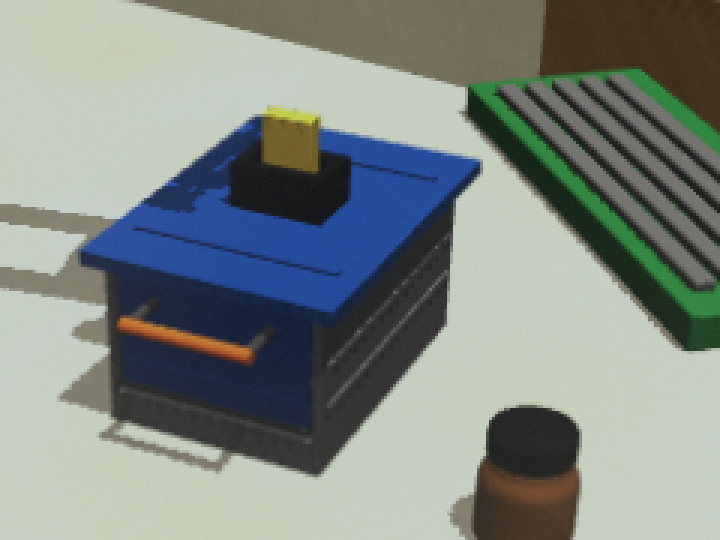

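```bash
python3 - <<'E'
from wall import *
T=np.load('T5.npy')
def loc(P):
    v=P[:,:2]-C; return np.c_[np.cos(yaw)*v[:,0]+np.sin(yaw)*v[:,1],-np.sin(yaw)*v[:,0]+np.cos(yaw)*v[:,1]].round(1).tolist()
im=cv2.imread('pics/k_w.png')
print('collar L,R,top,bot',loc(plane('wrist',[(296,225),(351,225),(323.5,186),(323.5,263)],157,T)))
print('tab',loc(plane('wrist',[(315.5,232),(337,232),(326,209),(326,256)],187,T)))
for c,r in rects(im,(100,120,50),(125,255,255),5000):
    print(cv2.minAreaRect(plane('wrist',c.reshape(-1,2),127,T)[:,:2].astype(np.float32)))
g=im[160:290,260:390]; cv2.imwrite('pics/k2.png',cv2.resize(g,(600,600),interpolation=2))
for c,r in rects(im,(5,150,90),(25,255,255),300):
    print('orange',np.round(r[0],1),loc(plane('wrist',[r[0]],95,T)))
E
```

```text
collar L,R,top,bot [[1.7, -22.6], [1.7, 21.4], [-29.6, -0.5], [33.9, -0.6]]
tab [[-0.9, -6.3], [-0.9, 9.4], [-18.0, 1.3], [17.6, 1.4]]
((530.624755859375, 228.47169494628906), (171.021240234375, 238.24383544921875), 9.494733810424805)
orange [429.9 431.6] [[256.2, 117.9]]
orange [219.5 431. ] [[255.5, -117.1]]
orange [ 95.2 337.8] [[138.3, -236.6]]
orange [474.8 204.9] [[-1.5, 141.0]]
orange [176.  205.2] [[-1.2, -139.0]]
```

View pics/k2.png

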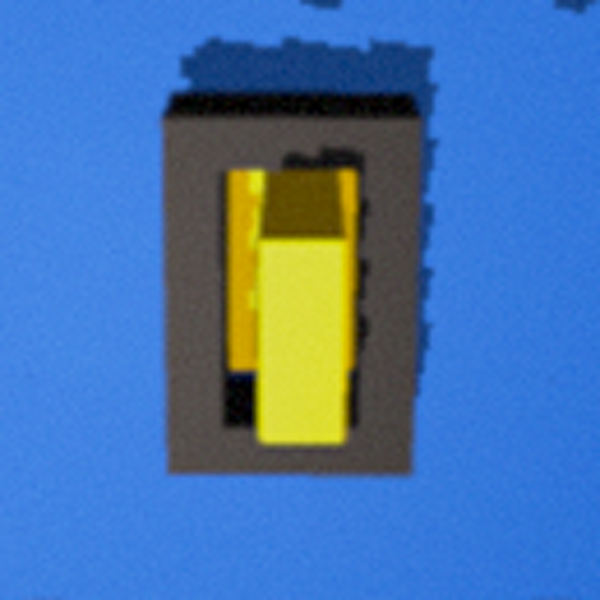

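```bash
python3 - <<'E'
from wall import *
g=c2w([1.8,-.7,0],C,yaw); q=Q(np.radians(9.65))
set_gripper(66)
env.move_l(g+[0,0,300],rot=q,rate=150)
print('hit',env.move_l(g+[0,0,211.5],rate=70,f_stop=8)); s=env.read_state();print(s['time_s'],s['tool_pos'],s['force'])
set_gripper(0); s=env.read_state();print('w',s['width'],s['force'],s['tool_pos'])
env.move_l(g+[0,0,219.5],rate=20);env.hold(.2); s=env.read_state();print('w',s['width'],s['force'],s['wrist_torque'],s['time_s'],s['tool_pos'])
cv2.imwrite('pics/l.png',viewer.camera('scene')[60:240,260:500].repeat(3,0).repeat(3,1));cv2.imwrite('pics/l_w.png',viewer.camera('wrist'))
E
```

```text
hit False
32.1417 [530.9381268  229.34077854 211.98614216] [ 0.52960906 -0.29272158  0.60448055]
w 43.89894464527165 [-0.77646276 -0.21005167  1.32757339] [530.75212641 229.25502206 211.71427566]
w 44.10683901242811 [ 0.02375805 -0.175815   -1.88653694] [0.02767737 0.01695907 0.00294215] 33.3667 [530.6141007  229.18994302 219.37779228]
```

View pics/l.png

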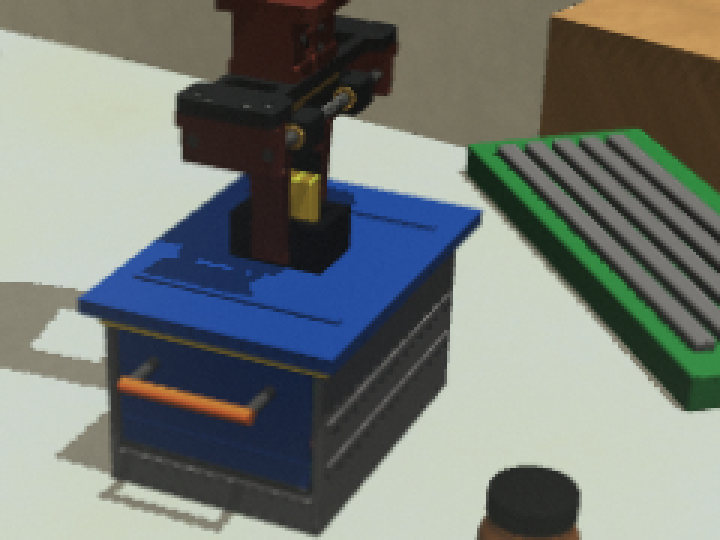

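View pics/l_w.png

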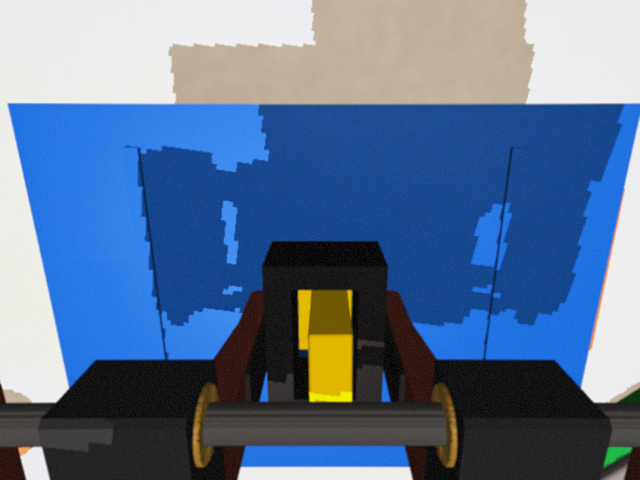

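```bash
python3 - <<'E'
from wall import *
g=c2w([1.8,-.7,0],C,yaw)
p=env.read_state()['tool_pos']
print('hit',env.move_l([p[0],p[1],260],rate=40,f_stop=4)); s=env.read_state();print(s['time_s'],s['tool_pos'],s['force'])
E
```

```text
hit False
34.6333 [530.48970222 229.14652363 259.71932109] [-0.46148537  0.08025409 -2.291432  ]
```

```bash
python3 - <<'E'
from wall import *
p=env.read_state()['tool_pos']
print('hit',env.move_l([530.6,229.2,331],rate=50,f_stop=5)); env.hold(.6); s=env.read_state();print(s['time_s'],s['tool_pos'],s['force'],s['width'],s['wrist_torque'],abs(s['dq']).max())
im=viewer.camera('scene');cv2.imwrite('pics/m.png',im);cv2.imwrite('pics/m2.png',im[20:200,260:500].repeat(3,0).repeat(3,1));cv2.imwrite('pics/m_w.png',viewer.camera('wrist'));cv2.imwrite('pics/m_t.png',viewer.camera('top'))
E
```

```text
hit False
36.8 [530.61006351 229.19671712 331.01261468] [ 0.47233818 -0.18203332 -3.25889243] 43.869377448845896 [ 0.00804512 -0.03332458  0.04038764] 0.001228449212258886
```

View pics/m.png

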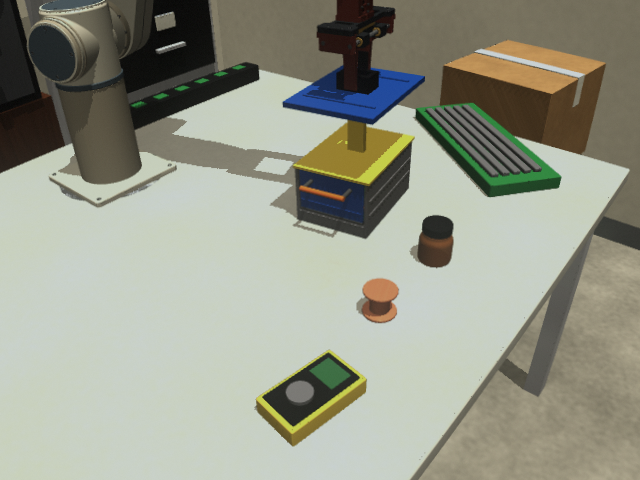

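View pics/m2.png

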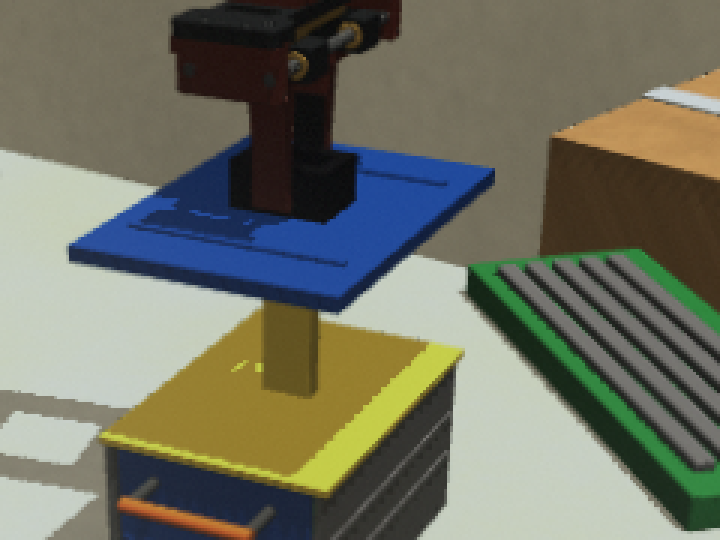

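View pics/m_w.png

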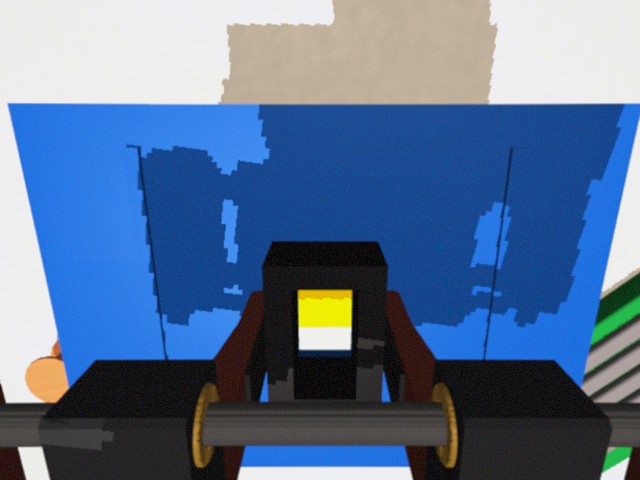

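```bash
python3 - <<'E'
from wall import *
p=plane('scene',[(292.7,165.7),(370,184),(414.7,137.3)],121);print(p.round(1).tolist(),np.linalg.norm(p[0]-p[1]),np.linalg.norm(p[1]-p[2]))
v=p[2]-p[1];print(np.degrees(np.arctan2(-v[0],v[1])),(p[0]+p[2])/2)
a,b=[cv2.imread(f)for f in('pics/a_scene.png','pics/m.png')]
print('bystander diff',cv2.absdiff(a,b)[200:450,250:480].max(), cv2.absdiff(cv2.imread('pics/a_top.png'),cv2.imread('pics/m_t.png'))[130:200,210:450].max())
s0=env.read_state();env.hold(1);s=env.read_state();print(s['tool_pos']-s0['tool_pos'],s['width'],s['time_s'])
b=viewer.camera('wrist');print((cv2.absdiff(b,cv2.imread('pics/m_w.png'))>40).sum())
workorder.sign_off()
E
```

```text
[[476.7, 106.7, 121.0], [630.3, 135.3, 121.0], [592.5, 348.8, 121.0]] 156.22973521020663 216.78970736725688
10.047751573768226 [534.58010472 227.72203891 121.        ]
bystander diff 168 10
[-0.01433653  0.01001279  0.00554432] 44.02466953065476 37.95
10
the job is handed in; nothing more can be done
```

```bash
python3 - <<'E'
import cv2,numpy as np
d=cv2.absdiff(cv2.imread('pics/a_scene.png'),cv2.imread('pics/m.png')).max(2)[200:450,250:480]>40
y,x=np.nonzero(d);print(len(x),x.min()+250,x.max()+250,y.min()+200,y.max()+200)
E
```

```text
2123 250 364 200 319
```

The job is done and handed in at about 38 s of the 72 s allowed; hand-in reports no verdict.

**What I did:** I swung both end walls up by their bars until they met their stops, and released them. I carried the nested lids over by the tab and lowered them until contact with the inner lid's origin about 103 mm above the table, the seated height. I let go, then gripped the collar and lifted the outer lid straight up about 119 mm.

**Last checks:**
- **Walls:** after release the bars measured at crate y = +141 and -139 mm. That fits both walls upright with my estimate of the crate centre about 1 mm off in y.
- **Inner lid:** it looks flat on the crate, and its yaw measures 10.05° against the crate's 10°. In the scene camera its centre came out about 6 mm further in x than where I placed it. The same camera put the crate's own top about 5 mm further in x, so I read this as camera bias. I did not resolve it further.
- **Outer lid:** it is level, with its underside at about 240 mm and the tab top at about 187 mm. The arm moved less than 0.02 mm over a 1 s hold.
- **Spool, jar and meter:** the top view of them is unchanged (largest pixel difference 10). The scene-camera comparison did show large differences (up to 168). I put these down to the crate and the moved lids, because they end about where the spool begins and do not reach the jar. I did not separate them out exactly.

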